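# Weigh a corrosion coupon and file it in the rack

## Robot

A 6-joint arm with a two-finger parallel gripper is mounted at the origin on the work surface. World frame = base frame: x ahead of the robot, y to its left, z up, the work surface at z = 0. Lengths are in m, angles in rad, forces in N, time in s.
With the tool pointing down it reaches from about 0.325 to 0.9 m from the base axis. Payload 3.5 kg.
Tool frame: the origin (TCP) lies at the centre of the arm's flange, where the gripper is bolted on; the fingertips stand 173 mm ahead of it and the grasp point (between the pads) lies 155 mm ahead of it (robot.tip_extent is the distance from the TCP to the fingertips, in m); z points along the fingers, y is the line along which they close (so a half turn about z gives the same grasp; the last joint's range is limited). The gripper opens to 85 mm and grips with 20 to 120 N. Pads are 22 mm wide; open, the fingers measure 114 mm over their backs; the gripper's body (76 mm by 85 mm) begins 54 mm behind the grasp point. The pads swing forward as they close: fully open they stand 13 mm farther back than shut.
Start: joints at [-1.261, 0.276, -0.026, 1.268, 0, 1.467], TCP at [0.251, -0.573, 0.405] pointing down, gripper open.
Joint ranges: [-3.12, 3.12], [-0.85, 1.88], [-1.08, 1.24], [-1.95, 2.15], [-1.57, 1.53], [-3.14, 3.14]. Speed limits (rad/s): [2.57, 2.57, 3.14, 3.14, 3.14, 3.14].

## Interface

Orientations are given as a rotation vector (axis times angle).
In Python, from rig import robot gives the robot as it stands. The module is installed in compiled form; this text tells all that it offers.
- The arm moves only by the shell command python3 -m jog 'ROWS'. ROWS is JSON, a list that holds one entry, the list of rows, each a list of 7 numbers: the turn, a rotation vector about the tool's x, y, z in units of pi/4 rad (1.0 is pi/4 rad), then the shift along the tool's x, y, z in units of 0.5 m (1.0 is 0.5 m), then the closure, from -1 (fully open) to 1 (shut). A call has 1 to 10 rows; each row is the pose to reach, as a shift and turn from the pose commanded when the call began, along the tool's axes at that moment; what a row does not reach only later rows make up. A row lasts 1/8 s, in which the tool goes at most 62.5 mm and 10.7 degrees, less where a joint would pass 70% of its speed; a pose out of reach is approached as far as the arm can. A call with a number of a shift or a turn outside -1 to 1 is refused whole. A call with a gripper value outside its range is refused whole. The fingers move at their own pace and stop on an object; the grip force is fixed at half the most. Time passes only in rows, so rows that repeat a pose let the fingers close. It gives the time, the measured TCP pose, the force, the opening and the grip force at its end, in the units of the state.
- robot.get_obs(): the state, without advancing time (a new reading comes with each control period).
- robot.get_image(name): name is "scene" or "top"; returns a dict with "image" (480x640x3 uint8, red, green, blue), "range_z" (480x640 float32, m along the optical axis (not along the pixel's ray), 0 where there is no reading), "K" (3x3 intrinsics, pixels), "R" (3x3) and "t" (3): a world point X has camera coordinates R X + t. Camera axes: x right, y down, z forward; pixel columns grow to the right and rows downward; lengths in m; the calibration is good to about 2 mm. A picture is of the moment at which its call begins.
- robot.sign_off(): hands the job in; it is judged then, once.
The state is a dict: "time_s": time; "q": joint angles; "dq": joint speeds; "joint_efforts": joint torques, N m; "position": TCP position; "ee_rot": TCP orientation; "force": force on the tool from outside, world axes, zero at the start; "ft_torque": the same for the moment, N m; "gripper_width": finger opening in m; "grasp_force": force on a finger pad.
Only numpy, scipy, OpenCV 4.12 (cv2) and the standard library are available. Lean on these libraries where they do the work, as an engineer would, in place of code of your own. Each camera call takes 0.05 s, during which the arm holds its last target. There are 200 camera calls.

## Task

Take the tall steel coupon out of its drying stand, hang it gently by its window on the hook of the spring scale, let go, and leave it hanging untouched for about two seconds until the scale has settled. Then lift it off and slide it upright into the empty middle slot of the white coupon rack, lowering it all the way down to the slot's floor in your grip rather than dropping it, and let go. Leave the two short coupons in the rack and everything else on the bench where they are.

Things in the scene. Friction and masses are not known exactly. Their poses are not given: they have to be found in the camera images.
- coupon: The tall coupon: a flat plain steel slab 8 mm thick (its x), 50 mm wide (its y), 134 mm tall (its z), about 0.34 to 0.43 kg. Origin at the centre of its lower edge. A rectangular window goes through its thickness, 26 mm wide and centred, from 60 to 88 mm above the lower edge; above it is a solid tab from 88 to 134 mm. The same front and back. At the start it stands upright in the stand's slot.
- coupon_grip (a point): Centre of the place to grip the coupon, across its 8 mm thickness: on its middle line 120 mm above its lower edge, 14 mm below its top. Keep fingertips at least 98 mm above the lower edge, so that they clear the hook.
- stand: Drying stand: a fixed aluminium block 70 (x) by 90 (y) by 40 mm tall on a thin 100 by 120 mm plate. Origin under its centre on the bench. Its slot in the middle, 11 mm wide (x), 54 mm long (y) and 30 mm deep, opens upwards.
- scale: Spring scale, fixed to the bench at any yaw within about 30 degrees: a black base plate 165 by 110 by 12 mm, and a white column whose top is 155 mm above the bench, from 70 to 104 mm on the +x side of the origin. Origin on the bench straight below the hook's seat; its +x points from the hook's tip to the column.
- hook_seat (a point): Middle of the hook's seat, on the upper face of the hook's arm; moves with the hook, 140 mm above the bench when unloaded. Axes as the scale's. The arm, a flat bar 12 mm wide (y) and 6 mm thick, runs level from the column (x = +70 mm) to its tip (x = -22 mm), where a lip 4 mm thick (x = -22 to -18 mm) stands 6 mm above the upper face.
- hook_tip (a point): Top of the hook's lip, 20 mm on the -x side of the seat and 6 mm above it; moves with the hook. To hang the coupon, hold its faces square to the arm, pass its window over this tip towards +x, then lower it until the window's upper edge sits on the arm behind the lip.
- hook (a joint): How far the hook is pulled down, in m: 0 unloaded, stop at 0.036. The spring has 250 N/m, lightly damped: the coupon pulls it down by about 12 to 17 mm and it bobs for about a second.
- rack: Coupon rack: a fixed white plastic block 130 (x) by 85 (y) by 55 mm tall. Origin under its centre on the bench. Three parallel slots open upwards, each 10 mm wide (x), 53 mm long (y), 45 mm deep, at x = -36, 0 and +36 mm. The middle one is empty and has a 45-degree lead-in, 6 mm deep, all round its mouth; the other two hold short coupons.
- slot_floor (a point): Centre of the floor of the rack's empty middle slot, 10 mm above the bench. Axes as the rack's: x across the slot, y along it.
- slot_mouth (a point): Centre of the mouth of that slot, at the rack's top, 55 mm above the bench.
- short_front: Short dark steel coupon without a window, 8 x 50 x 75 mm tall, in the rack's slot on the -x side; its top is 85 mm above the bench. Origin at the centre of its lower edge.
- short_back: The same, in the rack's slot on the +x side.
- sample_bottle: Amber bottle, 60 mm in diameter, 130 mm tall, bystander. Origin under its centre.
- beaker: Open glass beaker, 64 mm in diameter, 80 mm tall, bystander. Origin under its centre.
- jar: Glass jar, 56 mm in diameter, 60 mm tall, bystander. Origin under its centre.
- weight: Small brass knobbed weight, 36 mm in diameter, 50 mm tall, bystander. Origin under its centre.
- brush: Lab brush, 170 mm long, lying on the bench, bystander.
Not all that is in view belongs to the job. Leave any turquoise look-alike of the rack alone.

How it is judged:
By the outcome, as a careful person would: the job done as asked, in the order asked, and still so for the second after the job is handed in, with the robot touching nothing.
It also fails if it takes over 72 s, if anything falls off the work surface, if the arm or the gripper's body presses on something with over 40 N, if the wrist force passes 120 N, or if a joint passes its speed limit or range.

## Working session

There is one attempt and no reset: what is moved stays moved. The work goes in short steps, Python scripts to look and compute and a shell command to move; the robot and the scene stay as the last step left them, time stands still between calls to the robot, and variables do not carry over. Pictures are saved under pics/ and viewed, at most 10 in all, crops included, and the job is handed in when it is done.

```bash
mkdir -p pics; cat > h.py <<'E'
from rig import robot
import numpy as np, cv2
from scipy.spatial.transform import Rotation as Ro
def snap(n,f):
    d=robot.get_image(n); cv2.imwrite('pics/'+f+'.png',d['image'][:,:,::-1]); np.savez('pics/'+f+'.npz',**d); return d
def cloud(d):
    K,R,t=d['K'],d['R'],d['t']; z=d['range_z']; v,u=np.mgrid[:480,:640]
    P=np.stack([(u-K[0,2])/K[0,0]*z,(v-K[1,2])/K[1,1]*z,z],-1)
    W=(P-t)@R; W[z==0]=np.nan; return W
def ld(f): return dict(np.load('pics/'+f+'.npz'))
E
python3 - <<'E'
from h import *
for n in('scene','top'):
    d=snap(n,n+'0'); print(n,d['K'][0,0],-d['R'].T@d['t'],d['R'][2])
o=robot.get_obs(); print(o['position'],o['ee_rot'],o['time_s'],o['gripper_width'])
E
```

```text
scene 528.6971769666739 [ 1.22736039 -0.20883929  0.92631813] [-0.63951544  0.20014426 -0.74226833]
top 472.50523748679416 [0.41346271 0.01475226 1.13691799] [ 0.11329152 -0.01102217 -0.99350065]
[ 0.25061234 -0.57216258  0.40364024] [-3.07288174e+00 -6.43423801e-01  3.08386762e-04] 0.1 0.08571149750038913
```

View pics/scene0.png

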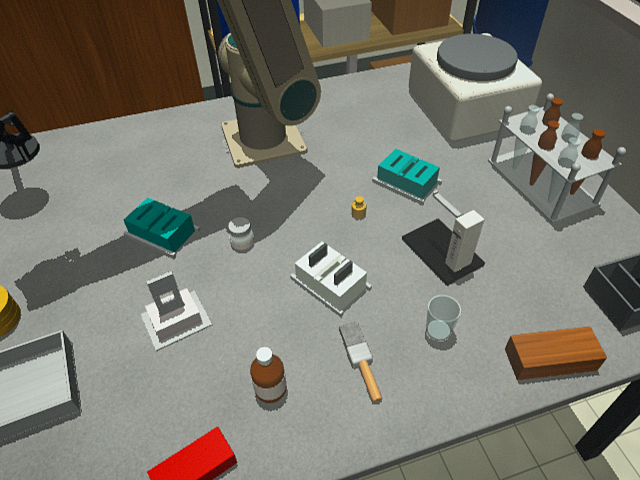

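View pics/top0.png

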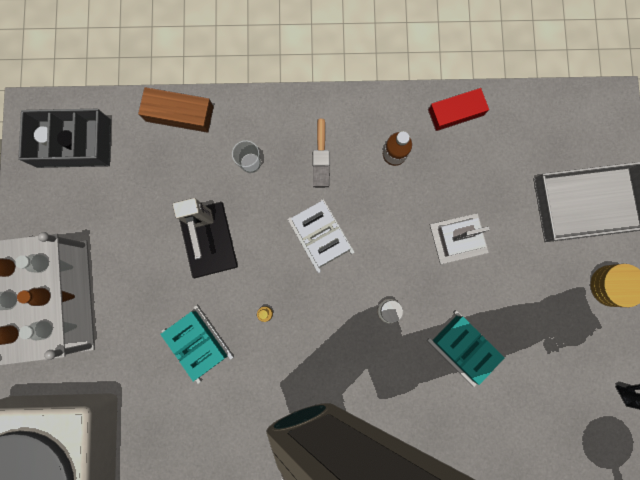

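Scene picture: the tall coupon stands in the stand at scene (163,295) / top (465,235). The white rack is at scene (332,275) / top (320,235), and the scale's hook at scene (447,205) / top (195,240).
Possible confusions are the turquoise racks at scene (158,225) and (408,173), and the short dark coupons at (318,255) and (343,272). None of them has a window or stands in the aluminium stand.

```bash
python3 - <<'E'
from h import *
def rect(P): 
    r=cv2.minAreaRect((P[:,:2]*1000).astype(np.float32)); return np.round(r[0],1),np.round(r[1],1),round(r[2],1),len(P)
def box(W,c,h,z0,z1):
    P=W.reshape(-1,3); m=(abs(P[:,0]-c[0])<h)&(abs(P[:,1]-c[1])<h)&(P[:,2]>z0)&(P[:,2]<z1); return P[m]
for n in('scene','top'):
    d=ld(n+'0'); W=cloud(d)
    px=dict(scene=dict(c=(163,280),r=(332,275),s=(447,205),b=(250,320)),top=dict(c=(465,232),r=(320,235),s=(195,240),b=(380,200)))[n]
    for k,(u,v) in px.items(): print(n,k,W[v,u].round(4))
    zb=W[px['b'][1],px['b'][0],2]
    c=W[px['c'][1],px['c'][0]]; P=box(W,c,.06,.055,.2)
    print(' coupon',rect(P),P[:,2].max())
    Q=P[P[:,2]>P[:,2].max()-.008];print(' coupon top',rect(Q),Q.mean(0).round(4))
    P=box(W,c,.09,.035,.044);print(' stand',rect(P))
    r=W[px['r'][1],px['r'][0]]; P=box(W,r,.12,.05,.059);print(' rack',rect(P),np.median(P[:,2])); P=box(W,r,.1,.075,.095);print(' shorts',rect(P))
    s=W[px['s'][1],px['s'][0]]; P=box(W,s,.13,.15,.16);print(' col',rect(P),np.median(P[:,2]))
    P=box(W,s,.13,.131,.1435);print(' arm',rect(P),np.median(P[:,2]))
    P=box(W,s,.16,.008,.016);print(' base',rect(P))
a=cv2.imread('pics/scene0.png');t=cv2.imread('pics/top0.png')
C=lambda i,u,v,w,h:cv2.resize(i[v-h:v+h,u-w:u+w],(400,300),interpolation=cv2.INTER_CUBIC)
cv2.imwrite('pics/c1.png',np.vstack([np.hstack([C(a,170,300,60,45),C(t,462,237,40,30)]),np.hstack([C(t,203,238,60,45),C(t,320,235,48,36)])]))
E
```

```text
scene c [ 0.5461 -0.3165  0.1389]
scene r [0.5762 0.0101 0.0559]
scene s [0.5425 0.2786 0.1431]
scene b [ 0.5917 -0.1758 -0.    ]
 coupon (array([ 543.4, -321.9]), array([12. , 50.1]), 11.7, 802) 0.14802355839314593
 coupon top (array([ 543.2, -321.8]), array([10.9, 49.3]), 11.5, 127) [ 0.5444 -0.3223  0.1439]
 stand (array([ 543.3, -322.1]), array([74.7, 89.7]), 11.7, 989)
 rack (array([556.1,  13.3]), array([133.5,  89.2]), 28.1, 1440) 0.05474213132091072
 shorts (array([557. ,  12.7]), array([82.5, 51.1]), 28.0, 243)
 col (array([603.9, 295.4]), array([35.3, 52.7]), 12.5, 313) 0.1540753337292811
 arm (array([564.1, 277.4]), array([129.1,  52. ]), 22.5, 335) 0.13863430124404905
 base (array([504.7, 245. ]), array([280.9, 177.1]), 10.4, 1960)
top c [ 0.5397 -0.295   0.1368]
top r [0.5559 0.0154 0.0089]
top s [0.5344 0.2806 0.1392]
top b [ 0.6412 -0.1338 -0.0042]
 coupon (array([ 541.9, -319.5]), array([ 8.2, 51.3]), 12.3, 174) 0.14633507868894421
 coupon top (array([ 541.9, -319.6]), array([ 8.1, 51. ]), 11.8, 92) [ 0.5417 -0.3194  0.1427]
 stand (array([ 542.1, -320.1]), array([70.1, 91.5]), 12.1, 955)
 rack (array([555.6,  14.8]), array([130.3,  85.2]), 28.6, 1615) 0.0537856831947801
 shorts (array([555.3,  14.8]), array([80. , 49.4]), 28.7, 173)
 col (array([602. , 298.6]), array([34. , 49.7]), 11.8, 369) 0.15342625514374547
 arm (array([557.9, 292.5]), array([125.1,  45.5]), 1.8, 319) 0.13845721799453467
 base (array([479.4, 267.8]), array([301.8, 161.6]), 24.5, 2138)
```

View pics/c1.png

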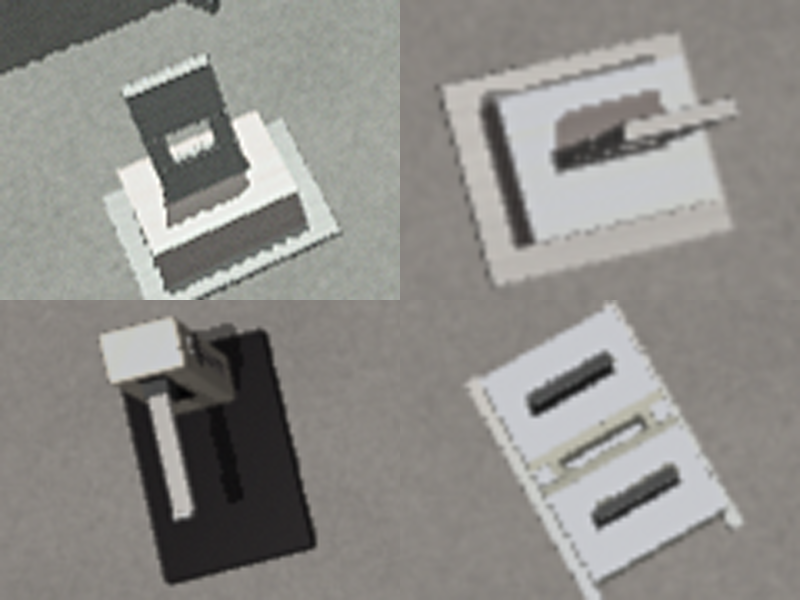

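Crop: the coupon with its window is in the aluminium stand (upper row), which confirms the choice. The hook arm runs from the white column towards the robot, ending at top (203±,270). The rack's middle slot is empty and has a cream lead-in.

```bash
cat >> h.py <<'E'
def plan(x,y,zg,yaw,rel=None):
    """rows numbers to bring grasp point to x,y,zg with closing axis at yaw (deg, mod 180)"""
    o=robot.get_obs(); R0=Ro.from_rotvec(o['ee_rot']); p=np.array(o['position'])
    best=None
    for k in(0,180):
        a=np.radians(yaw+k); yv=np.array([np.cos(a),np.sin(a),0]); zv=np.array([0,0,-1.]); 
        R1=Ro.from_matrix(np.stack([np.cross(yv,zv),yv,zv],1)); r=(R0.inv()*R1).as_rotvec()
        if best is None or np.linalg.norm(r)<np.linalg.norm(best): best=r
    s=R0.inv().apply(np.array([x,y,zg+.155])-p)
    print('t',o['time_s'],'turn',(best/(np.pi/4)).round(4),'shift',(s/.5).round(4),'grasp',(p+R0.apply([0,0,.155])).round(4),'yaw',np.degrees(np.arctan2(*R0.as_matrix()[[1,0],1])).round(2),'F',np.round(o['force'],2),'w',o['gripper_width'],'q',np.round(o['q'],2))
E
python3 - <<'E'
from h import *
for n in('scene','top'):
    W=cloud(ld(n+'0')).reshape(-1,3); m=(W[:,2]>.134)&(W[:,2]<.15)&(W[:,0]<.58)&(W[:,0]>.46)&(abs(W[:,1]-.28)<.04)
    P=W[m]; r=cv2.minAreaRect((P[:,:2]*1000).astype(np.float32)); print(n,r,len(P)); print(P[P[:,0].argmin()],P[P[:,0]<P[:,0].min()+.004].mean(0))
    c=np.polyfit(P[:,0],P[:,1],1);print(np.degrees(np.arctan(c[0])),np.polyval(c,.52))
plan(.5425,-.3207,.20,11.9)
E
```

```text
scene ((537.8748779296875, 281.479248046875), (84.52965545654297, 16.39756202697754), 12.291608810424805) 210
[0.49691406 0.27540036 0.14446617] [0.49894007 0.27342384 0.14154551]
12.8201211028588 0.2765144480898949
top ((538.09326171875, 284.3299255371094), (86.39974212646484, 15.857792854309082), 12.235507011413574) 258
[0.49570735 0.27886512 0.14432814] [0.49710326 0.2742455  0.14234202]
13.172145411231675 0.279131013483825
t 0.1 turn [-0.002  -0.002  -1.7388] shift [ 0.7365 -0.2263  0.0979] grasp [ 0.2505 -0.5719  0.2486] yaw -66.35 F [-0.46  0.71  0.72] w 0.08571149750038913 q [-1.26  0.28 -0.03  1.27  0.    1.47]
```

```bash
python3 -m jog '[[[0,0,-0.85,0.74,-0.226,0.06,-1],[0,0,-0.85,0.74,-0.226,0.06,-1],[0,0,-0.85,0.74,-0.226,0.06,-1],[0,0,-0.85,0.74,-0.226,0.06,-1],[0,0,-0.85,0.74,-0.226,0.06,-1],[0,0,-0.85,0.74,-0.226,0.06,-1],[0,0,-0.85,0.74,-0.226,0.06,-1],[0,0,-0.85,0.74,-0.226,0.06,-1],[0,0,-0.85,0.74,-0.226,0.06,-1]]]'
python3 -c "
from h import *
plan(.5425,-.3207,.20,11.9)"
```

```text
time_s: 1.23
position: [0.5434, -0.3216, 0.3746]
ee_rot: [-2.695, -1.613, 0.001]
force: [0.0, 0.2, -0.3]
gripper_width: 0.0854
grasp_force: 0.0
t 1.225 turn [-1.000e-03  4.000e-04 -8.909e-01] shift [ 0.0007 -0.0023  0.0393] grasp [ 0.5432 -0.3216  0.2196] yaw -28.19 F [ 0.01  0.24 -0.32] w 0.08539224416591691 q [-0.64  0.3  -0.05  1.21 -0.    1.43]
```

```bash
python3 -m jog '[[[0,0,-0.89,0.001,-0.002,0.05,-0.3],[0,0,-0.89,0.001,-0.002,0.05,-0.3],[0,0,-0.89,0.001,-0.002,0.05,-0.3],[0,0,-0.89,0.001,-0.002,0.05,-0.3],[0,0,-0.89,0.001,-0.002,0.09,-0.3],[0,0,-0.89,0.001,-0.002,0.09,-0.3]]]'
python3 - <<'E'
from h import *
plan(.5425,-.3207,.130,11.9)
d=snap('scene','s1'); i=d['image'][:,:,::-1]; cv2.imwrite('pics/s1c.png',cv2.resize(i[210:360,80:280],(800,600)))
E
```

```text
time_s: 1.98
position: [0.5418, -0.3206, 0.3284]
ee_rot: [-1.979, -2.435, 0.001]
force: [-0.3, 0.3, -0.6]
gripper_width: 0.0553
grasp_force: 0.0
t 1.975 turn [-0.0033 -0.0031 -0.0023] shift [-0.0007  0.0015  0.0867] grasp [ 0.5413 -0.3203  0.1734] yaw 11.8 F [-0.3   0.27 -0.65] w 0.055322298711788565 q [-0.64  0.33 -0.12  1.13 -0.    0.73]
```

View pics/s1c.png

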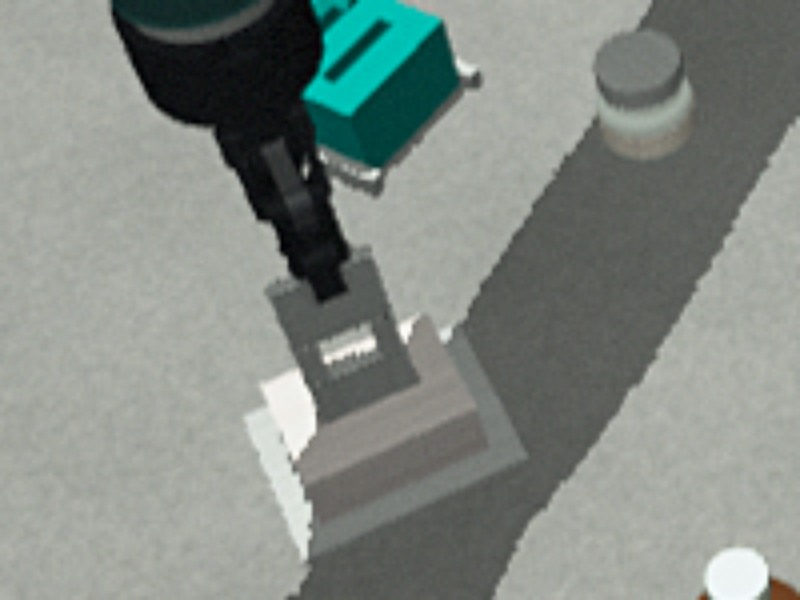

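The open fingers sit centred over the coupon's top (crop 325,285). Next I descend and close.

```bash
python3 -m jog '[[[0,0,0,-0.001,0.0015,0.044,-0.3],[0,0,0,-0.001,0.0015,0.087,-0.3],[0,0,0,-0.001,0.0015,0.087,-0.3],[0,0,0,-0.001,0.0015,0.087,1],[0,0,0,-0.001,0.0015,0.087,1],[0,0,0,-0.001,0.0015,0.087,1],[0,0,0,-0.001,0.0015,0.087,1],[0,0,0,-0.001,0.0015,0.087,1]]]'
python3 - <<'E'
from h import *
plan(.5425,-.3207,.130,11.9)
E
```

```text
time_s: 3.02
position: [0.5446, -0.3204, 0.2876]
ee_rot: [1.977, 2.439, -0.002]
force: [-2.4, -0.6, 5.0]
gripper_width: 0.0072
grasp_force: 59.6
t 3.025 turn [-0.0001  0.0026  0.0011] shift [ 0.0003 -0.0042  0.0052] grasp [ 0.5446 -0.3207  0.1326] yaw 11.95 F [-2.44 -0.56  5.03] w 0.007193549147256574 q [-0.63  0.37 -0.16  1.04 -0.    0.73]
```

```bash
python3 -m jog '[[[0,0,0,0,-0.002,-0.03,1],[0,0,0,0,-0.002,-0.06,1],[0,0,0,0,-0.002,-0.09,1],[0,0,0,0,-0.002,-0.15,1],[0,0,0,0,-0.002,-0.21,1],[0,0,0,0,-0.002,-0.26,1],[0,0,0,0,-0.002,-0.26,1],[0,0,0,0,-0.002,-0.26,1]]]'
python3 - <<'E'
from h import *
plan(.5175-.07*.977,.2785-.07*.211,.26,12.2)
for n in('scene','top'):
    W=cloud(snap(n,n+'2')).reshape(-1,3); P=W[(abs(W[:,0]-.542)<.04)&(abs(W[:,1]+.32)<.04)&(W[:,2]>.09)&(W[:,2]<.235)]
    print(n,P[:,2].min(),len(P)); 
    for a in (.13,.16,.18):
        Q=P[(P[:,2]>a)&(P[:,2]<a+.03)]; 
        if len(Q)>5: print(a,cv2.minAreaRect((Q[:,:2]*1000).astype(np.float32)))
E
```

```text
time_s: 4.03
position: [0.5433, -0.3199, 0.4154]
ee_rot: [-1.977, -2.44, -0.0]
force: [0.4, 1.5, -4.0]
gripper_width: 0.007
grasp_force: 58.6
t 4.025 turn [-0.001  -0.0013 -0.0055] shift [1.181  0.0575 0.002 ] grasp [ 0.5431 -0.3198  0.2604] yaw 11.95 F [ 0.36  1.49 -3.96] w 0.006985828880400414 q [-0.63  0.28  0.    1.29  0.    0.73]
scene 0.13702114214235225 906
0.13 ((546.202392578125, -319.68853759765625), (5.811977386474609, 49.59223556518555), 10.642149925231934)
0.16 ((546.3544921875, -319.7966613769531), (6.827423095703125, 49.71529769897461), 13.020874977111816)
0.18 ((543.8590698242188, -320.38201904296875), (11.683218955993652, 49.65182113647461), 13.843100547790527)
top 0.13813589791092867 116
0.13 ((537.6355590820312, -317.7566833496094), (7.618823528289795, 50.32406234741211), 2.944244146347046)
0.16 ((537.059326171875, -314.7854309082031), (7.080008029937744, 44.28125), 2.0672712326049805)
0.18 ((536.675048828125, -311.9754333496094), (7.519343852996826, 38.000091552734375), 0.19072726368904114)
```

```bash
python3 -m jog '[[[0,0,0,0.03,0.001,0,1],[0,0,0,0.09,0.004,0,1],[0,0,0,0.17,0.008,0,1],[0,0,0,0.26,0.013,0,1],[0,0,0,0.35,0.017,0,1],[0,0,0,0.44,0.021,0,1],[0,0,0,0.53,0.026,0,1],[0,0,0,0.62,0.03,0,1],[0,0,0,0.71,0.034,0,1],[0,0,0,0.8,0.039,0,1]]]'
python3 -m jog '[[[0,0,0,0.09,0.004,0,1],[0,0,0,0.18,0.009,0,1],[0,0,0,0.26,0.013,0,1],[0,0,0,0.32,0.016,0,1],[0,0,0,0.36,0.018,0,1],[0,0,0,0.38,0.018,0,1],[0,0,0,0.38,0.018,0,1],[0,0,0,0.38,0.018,0,1]]]'
python3 - <<'E'
from h import *
plan(.5175-.05*.977,.2785-.05*.211,.066+.1225,12.2)
E
```

```text
time_s: 5.38
position: [0.4783, 0.0771, 0.4157]
ee_rot: [-1.977, -2.44, 0.001]
force: [0.7, -0.1, -3.8]
gripper_width: 0.0071
grasp_force: 58.6
time_s: 6.38
position: [0.4491, 0.2624, 0.416]
ee_rot: [1.979, 2.44, -0.001]
force: [-0.4, 0.4, -3.5]
gripper_width: 0.0069
grasp_force: 58.6
t 6.375 turn [-0.0006  0.0007 -0.0063] shift [0.0029 0.0406 0.1451] grasp [0.449  0.2623 0.261 ] yaw 11.92 F [-0.45  0.44 -3.45] w 0.0068820487760971275 q [ 0.4   0.08 -0.23  1.25 -0.    1.77]
```

```bash
python3 -m jog '[[[0,0,-0.006,0.003,0.005,0.04,1],[0,0,-0.006,0.003,0.01,0.09,1],[0,0,-0.006,0.003,0.015,0.13,1],[0,0,-0.006,0.003,0.015,0.145,1],[0,0,-0.006,0.003,0.015,0.145,1],[0,0,-0.006,0.003,0.015,0.145,1]]]'
python3 - <<'E'
from h import *
plan(.5175,.2785,.066+.1225,12.2)
d=snap('scene','s3'); i=d['image'][:,:,::-1]; W=cloud(d); t=snap('top','t3')['image'][:,:,::-1]
P=W.reshape(-1,3); g=robot.get_obs()['position']
Q=P[(abs(P[:,0]-g[0])<.03)&(abs(P[:,1]-g[1])<.05)&(P[:,2]>.04)&(P[:,2]<.16)]; print(cv2.minAreaRect((Q[Q[:,2]<.12][:,:2]*1000).astype(np.float32)),Q[:,2].min())
cv2.imwrite('pics/c3.png',np.hstack([cv2.resize(i[120:270,370:500],(400,460)),cv2.resize(t[170:285,150:250],(400,460))]))
E
```

```text
time_s: 7.12
position: [0.4567, 0.2659, 0.3448]
ee_rot: [1.972, 2.444, 0.003]
force: [0.2, -0.7, -3.1]
gripper_width: 0.0071
grasp_force: 58.5
t 7.125 turn [ 0.0023 -0.0004 -0.    ] shift [-0.0011  0.1241  0.0028] grasp [0.457  0.266  0.1898] yaw 12.2 F [ 0.22 -0.68 -3.15] w 0.0070899238413554035 q [ 0.4   0.15 -0.32  1.1  -0.    1.76]
((460.4803771972656, 264.46728515625), (9.59811019897461, 52.89887237548828), 7.506371974945068) 0.06556445655208316
```

View pics/c3.png

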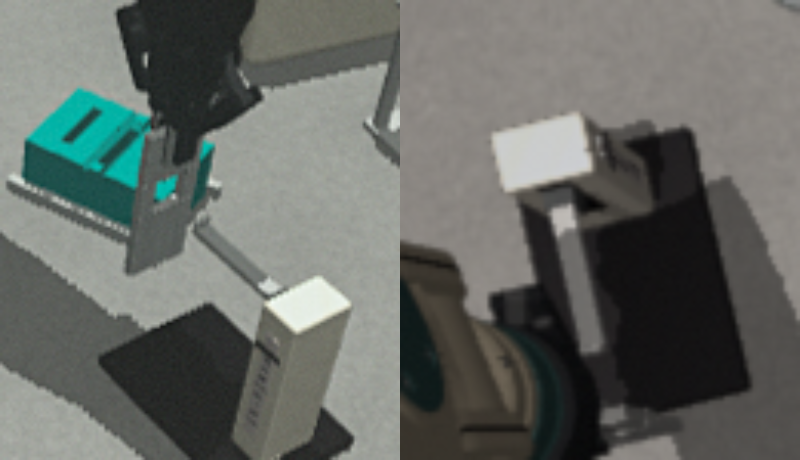

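The coupon stands square in front of the hook tip (left crop: window at 170,187, tip at 200,222), and the window lines up with the arm. Next I pass it over.

```bash
python3 -m jog '[[[0,0,0,-0.001,0.02,0.002,1],[0,0,0,-0.001,0.04,0.002,1],[0,0,0,-0.001,0.06,0.002,1],[0,0,0,-0.001,0.08,0.002,1],[0,0,0,-0.001,0.1,0.002,1],[0,0,0,-0.001,0.115,0.002,1],[0,0,0,-0.001,0.124,0.002,1],[0,0,0,-0.001,0.124,0.002,1]]]'
python3 - <<'E'
from h import *
plan(.5175,.2785,.140-.088+.1225,12.2)
d=snap('scene','s4'); i=d['image'][:,:,::-1]
cv2.imwrite('pics/c4.png',cv2.resize(i[120:270,370:530],(640,600)))
E
```

```text
time_s: 8.22
position: [0.5172, 0.2786, 0.3427]
ee_rot: [-1.972, -2.445, 0.0]
force: [-0.5, 0.2, -3.9]
gripper_width: 0.0072
grasp_force: 58.6
t 8.225 turn [-0.0001 -0.      0.0003] shift [-0.0003  0.0005  0.0264] grasp [0.5172 0.2786 0.1877] yaw 12.21 F [-0.47  0.24 -3.9 ] w 0.007161931142804829 q [ 0.38  0.25 -0.2   1.13  0.    1.74]
```

View pics/c4.png

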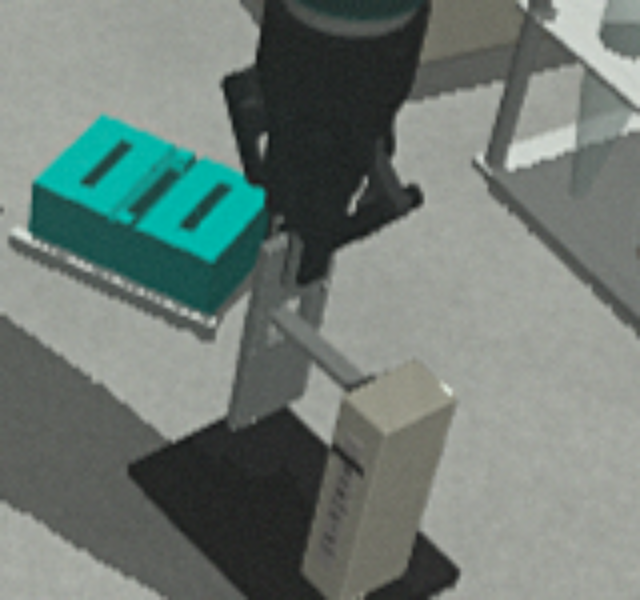

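The arm passes cleanly through the window (crop 285,318). Next I lower until the spring carries the weight.

```bash
python3 -m jog '[[[0,0,0,0,0,0.01,1],[0,0,0,0,0,0.02,1],[0,0,0,0,0,0.027,1],[0,0,0,0,0,0.033,1],[0,0,0,0,0,0.04,1],[0,0,0,0,0,0.046,1],[0,0,0,0,0,0.052,1],[0,0,0,0,0,0.052,1],[0,0,0,0,0,0.052,1]]]'
python3 - <<'E'
from h import *
plan(.5175,.2785,.140-.088+.1225-.0156,12.2)
E
```

```text
time_s: 9.4
position: [0.5169, 0.2786, 0.3169]
ee_rot: [-1.972, -2.445, 0.0]
force: [-1.6, -0.6, 0.7]
gripper_width: 0.0069
grasp_force: 59.1
t 9.4 turn [-0.0003  0.      0.0005] shift [-0.0004  0.0012  0.0059] grasp [0.5168 0.2785 0.1619] yaw 12.22 F [-1.56 -0.64  0.75] w 0.006920735251701504 q [ 0.38  0.27 -0.23  1.07  0.    1.74]
```

```bash
python3 -m jog '[[[0,0,0,0,0,0,0.1],[0,0,0,0,0,0,0.1],[0,0,0,0,0,0,0],[0,0,0,0,0,0,0],[0,0,0,0,0,-0.03,0],[0,0,0,0,0,-0.08,0],[0,0,0,0,0,-0.13,0],[0,0,0,0,0,-0.13,0]]]'
python3 - <<'E'
from h import *
plan(.5175,.2785,.1605,12.2)
d=snap('scene','s5'); i=d['image'][:,:,::-1]
cv2.imwrite('pics/c5.png',cv2.resize(i[120:270,370:530],(640,600)))
E
```

```text
time_s: 10.4
position: [0.5181, 0.279, 0.3853]
ee_rot: [1.97, 2.443, 0.009]
force: [0.9, 0.1, 0.5]
gripper_width: 0.0425
grasp_force: 0.0
t 10.4 turn [ 0.0083 -0.0014  0.0005] shift [-0.001  -0.0022  0.1395] grasp [0.519  0.2794 0.2303] yaw 12.22 F [0.91 0.06 0.46] w 0.04252500720103518 q [ 0.38  0.22 -0.14  1.2   0.    1.74]
```

View pics/c5.png

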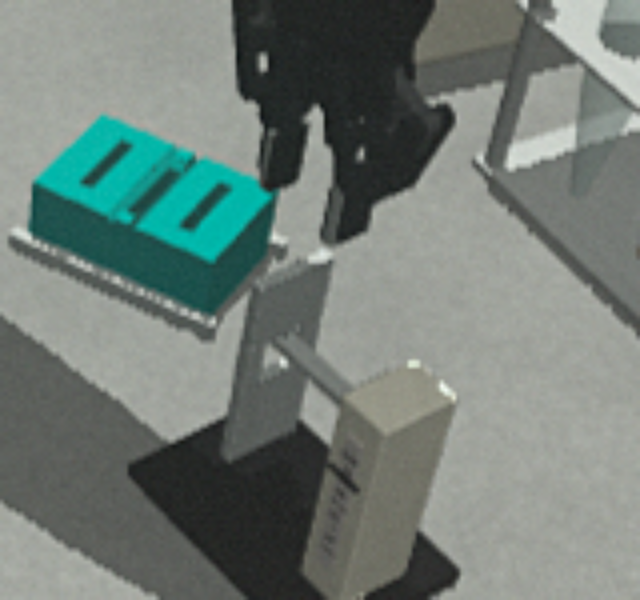

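The coupon hangs free on the hook and the gripper is clear above it. I wait 2.5 s, then measure where it hangs.

```bash
python3 -m jog '[[[0,0,0,0,0,0,0],[0,0,0,0,0,0,0],[0,0,0,0,0,0,0],[0,0,0,0,0,0,0],[0,0,0,0,0,0,0],[0,0,0,0,0,0,0],[0,0,0,0,0,0,0],[0,0,0,0,0,0,0],[0,0,0,0,0,0,0],[0,0,0,0,0,0,0]]]' >/dev/null
python3 -m jog '[[[0,0,0,0,0,0,0],[0,0,0,0,0,0,0],[0,0,0,0,0,0,0],[0,0,0,0,0,0,0],[0,0,0,0,0,0,0],[0,0,0,0,0,0,0],[0,0,0,0,0,0,0],[0,0,0,0,0,0,0],[0,0,0,0,0,0,0]]]'
python3 - <<'E'
from h import *
def meas(W):
    P=W.reshape(-1,3); e=np.array([.977,.211]); q=(P[:,:2]-[.5175,.2785]); a=q@e; b=q@[-.211,.977]
    m=(abs(a)<.025)&(abs(b)<.04)&(P[:,2]>.025)&(P[:,2]<.185); P=P[m];a=a[m];b=b[m]
    for z0,z1 in((.03,.09),(.145,.185)):
        k=(P[:,2]>z0)&(P[:,2]<z1)
        if k.sum()>20: print(z0,k.sum(),cv2.minAreaRect((P[k][:,:2]*1000).astype(np.float32)),'along arm',np.percentile(a[k],[2,50,98]).round(4),'z',P[k][:,2].min().round(4),P[k][:,2].max().round(4))
for n in('scene','top'):
    print(n); meas(cloud(snap(n,n+'6')))
print('before'); meas(cloud(ld('s5')))
plan(.5175,.2785,.1605,12.2)
E
```

```text
time_s: 12.82
position: [0.5169, 0.2786, 0.3817]
ee_rot: [-1.972, -2.445, -0.0]
force: [0.3, -0.3, 0.5]
gripper_width: 0.0429
grasp_force: 0.0
scene
0.03 280 ((520.4937744140625, 277.36578369140625), (11.609186172485352, 53.828643798828125), 5.226668357849121) along arm [-0.0036  0.0027  0.0051] z 0.0363 0.0898
0.145 235 ((517.420654296875, 277.2386779785156), (11.683738708496094, 52.285335540771484), 12.749845504760742) along arm [-0.0042  0.0025  0.0051] z 0.1452 0.1757
top
0.03 63 ((512.6365966796875, 276.9011535644531), (7.3539581298828125, 49.54881286621094), 20.676305770874023) along arm [-0.0057 -0.0051  0.0019] z 0.0369 0.0899
0.145 105 ((517.0704345703125, 272.4632568359375), (8.5321683883667, 37.1429328918457), 11.426310539245605) along arm [-0.0058 -0.0032  0.0022] z 0.1456 0.1753
before
0.03 279 ((520.8781127929688, 277.341552734375), (9.926063537597656, 51.6065559387207), 4.126900672912598) along arm [-0.0034  0.0027  0.0049] z 0.0352 0.0899
0.145 237 ((517.7264404296875, 277.505859375), (11.904677391052246, 52.516258239746094), 12.431772232055664) along arm [-0.0044  0.0024  0.0055] z 0.1451 0.1749
t 12.925 turn [-0.     -0.      0.0004] shift [-0.0004  0.001   0.1324] grasp [0.517  0.2786 0.2267] yaw 12.22 F [ 0.41 -0.6   0.24] w 0.04282900816988835 q [ 0.38  0.22 -0.14  1.2   0.    1.74]
```

```bash
python3 -m jog '[[[0,0,0,0,0,0.04,0],[0,0,0,0,0,0.08,0],[0,0,0,0,0,0.11,0],[0,0,0,0,0,0.131,0],[0,0,0,0,0,0.131,0],[0,0,0,0,0,0.131,1],[0,0,0,0,0,0.131,1],[0,0,0,0,0,0.131,1],[0,0,0,0,0,0.131,1],[0,0,0,0,0,0.131,1]]]'
python3 -m jog '[[[0,0,0,0,0,-0.01,1],[0,0,0,0,0,-0.02,1],[0,0,0,0,0,-0.03,1],[0,0,0,0,0,-0.04,1],[0,0,0,0,0,-0.05,1],[0,0,0,0,0,-0.056,1],[0,0,0,0,0,-0.056,1],[0,0,0,0,0,-0.056,1]]]'
python3 - <<'E'
from h import *
plan(.5175-.07*.977,.2785-.07*.211,.066+.1215,12.2)
d=snap('scene','s7'); i=d['image'][:,:,::-1]
P=cloud(d).reshape(-1,3); Q=P[(abs(P[:,0]-.5175)<.03)&(abs(P[:,1]-.2785)<.04)&(P[:,2]>.03)&(P[:,2]<.12)]; print(np.sort(Q[:,2])[:5])
cv2.imwrite('pics/c7.png',cv2.resize(i[120:270,370:530],(640,600)))
E
```

```text
time_s: 14.18
position: [0.5172, 0.2787, 0.3165]
ee_rot: [1.972, 2.445, 0.002]
force: [0.2, 0.4, 0.2]
gripper_width: 0.0071
grasp_force: 61.3
time_s: 15.18
position: [0.5169, 0.2785, 0.344]
ee_rot: [-1.972, -2.445, 0.0]
force: [0.7, 0.2, -2.8]
gripper_width: 0.0071
grasp_force: 60.8
t 15.175 turn [-0.0005  0.      0.0005] shift [-0.0003 -0.1387  0.0031] grasp [0.5168 0.2785 0.189 ] yaw 12.22 F [ 0.7   0.16 -2.85] w 0.0070844630993662245 q [ 0.38  0.25 -0.19  1.13  0.    1.74]
[0.06539347 0.065621   0.06623766 0.06638632 0.06644863]
```

View pics/c7.png

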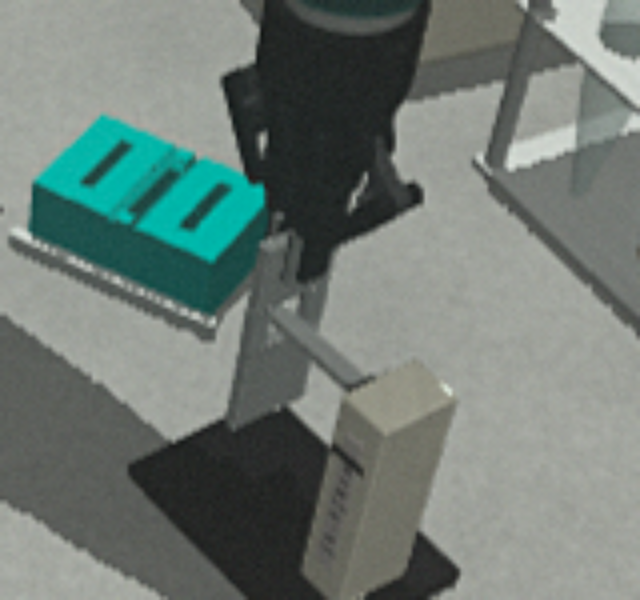

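The coupon is gripped again, upright, with the arm mid-window (crop 285,318). I back out along −x, then lift.

```bash
python3 -m jog '[[[0,0,0,0,-0.02,0,1],[0,0,0,0,-0.04,0,1],[0,0,0,0,-0.06,0,1],[0,0,0,0,-0.085,0,1],[0,0,0,0,-0.11,0,1],[0,0,0,0,-0.13,0,1],[0,0,0,0,-0.135,0,1],[0,0,0,0,-0.135,0,1]]]'
python3 -m jog '[[[0,0,0,0,0,-0.04,1],[0,0,0,0,0,-0.09,1],[0,0,0,0,0,-0.13,1],[0,0,0,0,0,-0.15,1],[0,0,0,0,0,-0.15,1]]]'
python3 - <<'E'
from h import *
plan(.5555,.0145,.26,28.4)
E
```

```text
time_s: 16.23
position: [0.451, 0.2643, 0.3444]
ee_rot: [1.972, 2.445, 0.001]
force: [-0.1, -0.4, -3.4]
gripper_width: 0.0067
grasp_force: 60.8
time_s: 16.85
position: [0.4515, 0.2644, 0.4198]
ee_rot: [1.972, 2.444, 0.002]
force: [-0.4, -0.8, -3.5]
gripper_width: 0.007
grasp_force: 60.9
t 16.85 turn [ 2.200e-03 -1.000e-04 -3.597e-01] shift [-0.5325  0.0975  0.0096] grasp [0.4518 0.2645 0.2648] yaw 12.21 F [-0.41 -0.76 -3.49] w 0.007046209192565991 q [ 0.41  0.09 -0.22  1.26 -0.    1.76]
```

```bash
python3 -m jog '[[[0,0,-0.02,-0.03,0.005,0,1],[0,0,-0.06,-0.1,0.018,0,1],[0,0,-0.12,-0.18,0.033,0,1],[0,0,-0.18,-0.27,0.049,0,1],[0,0,-0.24,-0.36,0.066,0,1],[0,0,-0.3,-0.44,0.081,0,1],[0,0,-0.34,-0.5,0.092,0,1],[0,0,-0.36,-0.5325,0.0975,0,1],[0,0,-0.36,-0.5325,0.0975,0,1],[0,0,-0.36,-0.5325,0.0975,0,1]]]'
python3 - <<'E'
from h import *
plan(.5555,.0145,.26,28.4)
d=snap('scene','s8'); P=cloud(d).reshape(-1,3); Q=P[(abs(P[:,0]-.5555)<.04)&(abs(P[:,1]-.0145)<.05)&(P[:,2]>.12)&(P[:,2]<.23)]
e=np.array([np.cos(np.radians(28.4)),np.sin(np.radians(28.4))]); b=Q[:,:2]@[-e[1],e[0]]; a=Q[:,:2]@e
c0=np.array([.5555,.0145]); print('slot coords',c0@e,c0@[-e[1],e[0]])
for z in np.arange(.13,.23,.02):
    k=abs(Q[:,2]-z)<.01; print(z,k.sum(),'b',np.percentile(b[k],[1,99]).round(4),b[k].min()/2+b[k].max()/2,'a',np.percentile(a[k],[5,50,95]).round(4))
print(Q[:,2].min(), cv2.minAreaRect((Q[:,:2]*1000).astype(np.float32)))
i=d['image'][:,:,::-1]; cv2.imwrite('pics/c8.png',cv2.resize(i[170:320,250:410],(640,600)))
E
```

```text
time_s: 18.1
position: [0.5546, 0.0148, 0.4183]
ee_rot: [-1.607, -2.697, 0.001]
force: [-0.1, -0.8, -3.0]
gripper_width: 0.0067
grasp_force: 60.8
t 18.1 turn [-0.0017 -0.002   0.0004] shift [-0.0014  0.0014  0.0066] grasp [0.5543 0.0149 0.2633] yaw 28.42 F [-0.08 -0.8  -2.95] w 0.006678928957114828 q [-0.09  0.15 -0.16  1.27  0.    0.98]
slot coords 0.49554133325892447 -0.2514543438319719
0.13 4 b [-0.2642 -0.2335] -0.24872724717061573 a [0.4951 0.4956 0.4962]
0.15 125 b [-0.277  -0.2275] -0.2518262263800741 a [0.4913 0.497  0.4985]
0.16999999999999998 139 b [-0.2778 -0.2281] -0.25310270654637446 a [0.4922 0.4973 0.4988]
0.18999999999999997 157 b [-0.2772 -0.2283] -0.2516083114094694 a [0.4919 0.4973 0.4989]
0.20999999999999996 124 b [-0.2773 -0.2254] -0.25151632572499416 a [0.4907 0.4968 0.4989]
0.13718180366188523 ((554.4397583007812, 13.507694244384766), (11.179169654846191, 53.72106170654297), 27.99929428100586)
```

View pics/c8.png

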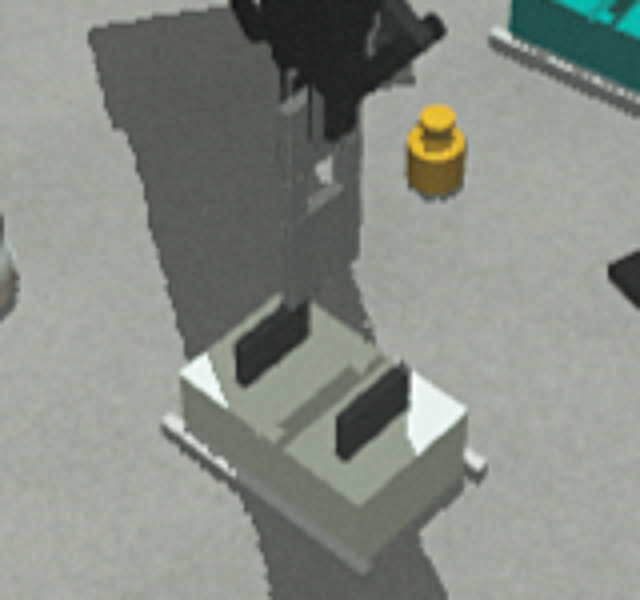

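The coupon is square above the middle slot (crop slot centre 330,395), between the two short coupons. I lower it into the lead-in first.

```bash
python3 -m jog '[[[0,0,0,-0.001,0.0025,0.03,1],[0,0,0,-0.001,0.0025,0.07,1],[0,0,0,-0.001,0.0025,0.11,1],[0,0,0,-0.001,0.0025,0.135,1],[0,0,0,-0.001,0.0025,0.15,1],[0,0,0,-0.001,0.0025,0.16,1],[0,0,0,-0.001,0.0025,0.168,1],[0,0,0,-0.001,0.0025,0.175,1],[0,0,0,-0.001,0.0025,0.175,1]]]'
python3 - <<'E'
from h import *
plan(.5555,.0145,.1325,28.4); print(robot.get_obs()['ft_torque'])
E
```

```text
time_s: 19.27
position: [0.5563, 0.0145, 0.3317]
ee_rot: [-1.608, -2.699, 0.0]
force: [-0.3, -0.4, -3.8]
gripper_width: 0.0072
grasp_force: 60.7
t 19.275 turn [-0.0001 -0.0001  0.0004] shift [ 0.0007 -0.0014  0.0884] grasp [0.5563 0.0145 0.1767] yaw 28.42 F [-0.33 -0.41 -3.81] w 0.007150491568034237 q [-0.09  0.21 -0.28  1.09  0.    0.98]
[-0.02027353 -0.04101739  0.07287803]
```

```bash
python3 -m jog '[[[0,0,0,0,0,0.006,1],[0,0,0,0,0,0.012,1],[0,0,0,0,0,0.018,1],[0,0,0,0,0,0.024,1],[0,0,0,0,0,0.03,1],[0,0,0,0,0,0.03,1]]]'
python3 - <<'E'
from h import *
plan(.5555,.0145,.1325,28.4); print(robot.get_obs()['ft_torque'])
E
```

```text
time_s: 20.02
position: [0.5562, 0.0146, 0.3163]
ee_rot: [-1.608, -2.698, 0.001]
force: [-1.0, -0.2, -3.0]
gripper_width: 0.0068
grasp_force: 60.8
t 20.025 turn [-0.0008 -0.0005  0.0005] shift [ 0.0005 -0.0012  0.0576] grasp [0.556  0.0146 0.1613] yaw 28.42 F [-1.02 -0.22 -3.01] w 0.006794630930638228 q [-0.09  0.22 -0.3   1.06 -0.    0.98]
[ 0.01068524  0.00399349 -0.04842002]
```

Past the lead-in with no side load, so I continue down.

```bash
python3 -m jog '[[[0,0,0,0,0,0.01,1],[0,0,0,0,0,0.02,1],[0,0,0,0,0,0.03,1],[0,0,0,0,0,0.04,1],[0,0,0,0,0,0.048,1],[0,0,0,0,0,0.053,1],[0,0,0,0,0,0.053,1]]]'
python3 - <<'E'
from h import *
plan(.5555,.0145,.1325,28.4); print(robot.get_obs()['ft_torque'])
E
```

```text
time_s: 20.9
position: [0.5562, 0.0146, 0.29]
ee_rot: [-1.608, -2.698, 0.0]
force: [-0.5, -0.3, -3.1]
gripper_width: 0.0072
grasp_force: 60.8
t 20.9 turn [-0.0005 -0.0003  0.0005] shift [ 0.0006 -0.0013  0.005 ] grasp [0.5562 0.0146 0.135 ] yaw 28.42 F [-0.52 -0.33 -3.11] w 0.007176295616705106 q [-0.09  0.24 -0.33  1.   -0.    0.98]
[-0.04230835 -0.01272772 -0.01550321]
```

```bash
for k in 1; do python3 -m jog '[[[0,0,0,0,0,0.001,1],[0,0,0,0,0,0.002,1],[0,0,0,0,0,0.003,1],[0,0,0,0,0,0.003,1]]]'; done
python3 -m jog '[[[0,0,0,0,0,0.001,1],[0,0,0,0,0,0.002,1],[0,0,0,0,0,0.002,1]]]'
```

```text
time_s: 21.4
position: [0.5563, 0.0146, 0.2887]
ee_rot: [-1.608, -2.699, 0.0]
force: [0.4, -0.0, -3.0]
gripper_width: 0.0067
grasp_force: 60.8
time_s: 21.78
position: [0.5565, 0.0145, 0.2885]
ee_rot: [1.608, 2.698, 0.001]
force: [-2.2, -0.0, 2.6]
gripper_width: 0.007
grasp_force: 61.8
```

It touches the floor: the load went from −3 N to +2.6 N at about the expected height. I release and retreat upward.

```bash
python3 -m jog '[[[0,0,0,0,0,0,0.3],[0,0,0,0,0,0,0.3],[0,0,0,0,0,0,0.3],[0,0,0,0,0,-0.05,0.3],[0,0,0,0,0,-0.12,0.3],[0,0,0,0,0,-0.22,0.3],[0,0,0,0,0,-0.3,0.3],[0,0,0,0,0,-0.3,0.3],[0,0,0,0,0,-0.3,0.3]]]'
python3 - <<'E'
from h import *
d=snap('scene','s9'); P=cloud(d).reshape(-1,3); Q=P[(abs(P[:,0]-.5555)<.03)&(abs(P[:,1]-.0145)<.04)&(P[:,2]>.09)&(P[:,2]<.2)]
print(len(Q),np.percentile(Q[:,2],[50,98,100]),cv2.minAreaRect((Q[:,:2]*1000).astype(np.float32)))
i=d['image'][:,:,::-1]; cv2.imwrite('pics/c9.png',cv2.resize(i[170:320,250:410],(640,600)))
E
```

```text
time_s: 22.9
position: [0.5562, 0.0146, 0.4372]
ee_rot: [-1.608, -2.698, 0.0]
force: [-0.4, 0.3, -0.7]
gripper_width: 0.03
grasp_force: 0.0
374 [0.12542155 0.14566654 0.14743099] ((557.576416015625, 12.356327056884766), (11.284687995910645, 51.12342834472656), 31.065086364746094)
```

View pics/c9.png

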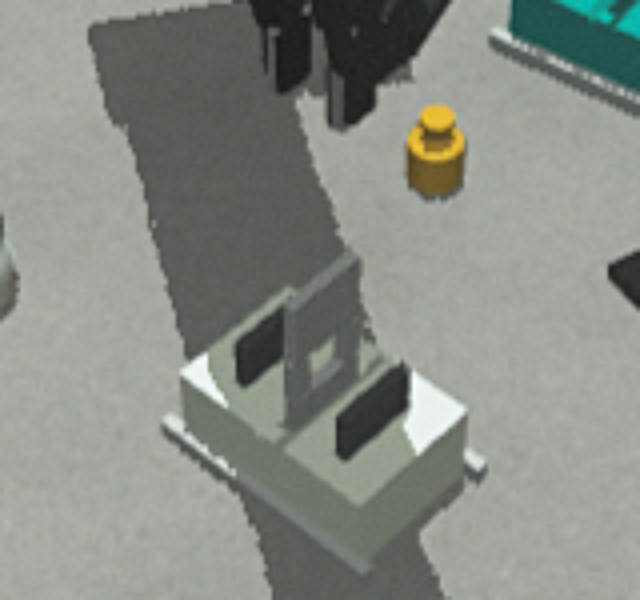

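The coupon stands upright in the middle slot with its top at about 0.145 m, which puts its lower edge on the slot floor. The gripper is clear, so I hand in.

```bash
python3 -c "
from rig import robot
print(robot.sign_off())"
```

```text
the job is handed in; nothing more can be done
None
```

The tall coupon was hung on the scale hook, left untouched for over two seconds, then lowered to the floor of the rack's middle slot and released; the job was handed in at about 23 s, with no verdict returned.

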